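# Charge a mill jar from the ball dispenser and weigh it

## Task

Charge the empty mill jar with the large grinding ball and put it on the balance: stand the jar in the fence under the lip of the dispenser's pan, turn the dosing wheel by its crank knob until the large ball drops into the pan, press the pan's pad down so that the ball rolls into the jar, then stand the jar with the ball in it upright in the middle of the balance's round plate. The small ball is for another jar and must stay in the wheel, so turn the wheel the way that does not carry it over the drop hole. Do not touch the balls with the gripper (they must stay clean), and leave the other things on the bench where they are.

Things in the scene. Friction and masses are not known exactly. Their poses are not given: they have to be found in the camera images.
- mill_jar: open steel jar, plain round cup 54 high, outer diameter 59 (a rim band 61 wide over its top 8), inner diameter 50, floor 6 thick, about 0.3 kg; starts empty and upright on the bench to the left of the dispenser. Origin: centre of its underside, z up. Grip it across its diameter just below the top.
- jar_floor (a point): middle of the jar's inner floor, 6 above its underside
- large_ball_center (a point): centre of the large dark steel ball, 20 in diameter, 33 g; it starts in a pocket of the dosing wheel, a quarter turn (90 degrees) from the crank knob, on one side or the other, and rolls a few mm about in its pocket
- small_ball_center (a point): centre of the small dark steel ball, 15 in diameter; it starts in the pocket diametrically opposite the large ball's
- wheel_axis (a point): point on the vertical axis of the dosing wheel, in its top face, 153 above the bench. The wheel is a white disc 108 in diameter, 18 thick, flat over a fixed deck (top 134 above the bench); six through pockets, diameter 25, on a circle of radius 36, every 60 degrees, at 30, 90, 150.. degrees from the crank knob. It turns either way without end, with light friction, and stays where left
- knob_mid (a point): middle of the black crank knob (upright spool 13 to 15 thick, 35 high, this point 18 above its foot and 22 above the wheel's top face), on the wheel at radius 43 from its axis. It spins freely on its pin, so it can be gripped and led round in an arc without turning the hand. A steel hub with a nut stands 14 above the wheel's face within 16 of the axis
- drop_hole (a point): centre of the drop hole (diameter 30) in the deck under the wheel, level with the deck's top, 36 from the wheel's axis on the side where the jar's place is. A ball falls through when its pocket's centre is within about 0.2 rad of the hole, about 60 down into the pan's rear end
- pan_well (a point): where the large ball's centre rests in the pan after it dropped: rear end of the steel trough under the deck. The trough (34 wide inside, 88 long) slopes 8 degrees down to the rear at rest, with its open front lip above the jar's place
- tip_pan (a joint): tilt of the pan in rad: 0 at rest, 0.5 fully tipped (stop), lip down; a spring of about 1 to 2 N at the pad brings it back when let go
- press_pad (a point): middle of the top of the black pad (30 x 24) on an arm at the right side of the pan (seen from the robot), 48 in front of the pan's hinge, 92 to the side of the pan's middle and 78 above the bench at rest; pressing it straight down 23 tips the pan fully. Hold it down about a second for the ball to roll out
- dispenser: grinding-ball dispenser, fixed: aluminium foot plate 216 x 90, 8 thick, column, round deck with the wheel on top, pan below. Origin on the bench under the wheel's axis; its -x axis ('front', about towards the robot) runs from the wheel over the pan to the jar's place
- jar_place (a point): where the centre of the jar's underside belongs: on the foot plate, 8 above the bench, 123.5 in front of the wheel's axis, in a horseshoe fence (6 high, inner diameter 68) open to the front. The pan's lip overhangs the jar's rear rim by 14 and, at rest, is 23 above it: bring the jar in and out low, from the front. Within 43 of this point the pan is at most 98 above the bench
- balance_pan (a point): centre of the top of the balance's round steel plate (diameter 90, 59 above the bench); balance body 155 x 132 x 46, right of the dispenser
- flask_yellow: large conical glass flask with yellow contents, fixed, 196 across at the foot, 318 high, between the dispenser and the balance; origin at the centre of its foot. Carry the jar round it on the robot's side
- dish: closed round dish, 60 across, 16 high, behind the jar; leave alone
- tweezers: steel tweezers 126 x 12 x 9, flat on the bench in front; leave alone
Not all that is in view belongs to the job. There is more than one size of the mill_jar; the job needs the smaller.

How it is judged (in metres and radians):
On the way, in this order (a step that is already met when the one before it is completed fails the run):
1. the jar stands in the fence below the pan's lip (within 8 mm), released (horizontal distance between mill_jar and jar_place below 0.008 m and angle between mill_jar's own z axis and vertical below 0.08 rad and height (world z) of mill_jar below 0.012 m and contact force between the fingers and mill_jar below 0.3 N), for 0.2 s.
2. the large ball has dropped into the pan and lies at its rear end, the small one still in the wheel (distance between large_ball_center and pan_well below 0.016 m and horizontal distance between small_ball_center and wheel_axis below 0.046 m and height (world z) of small_ball_center above 0.136 m), for 0.2 s.
3. the pan has been tipped and the large ball lies in the jar, which still stands in the fence (distance between large_ball_center and jar_floor below 0.025 m and horizontal distance between mill_jar and jar_place below 0.008 m), for 0.2 s.
At the end, for the whole second after the job is handed in: the jar stands upright and at rest on the balance's plate, within 15 mm of its centre, with the large ball on its floor; the small ball is still in the wheel and the pan is back at rest (below 0.08 rad) (distance between large_ball_center and jar_floor below 0.025 m and horizontal distance between mill_jar and balance_pan below 0.015 m and angle between mill_jar's own z axis and vertical below 0.08 rad and height (world z) of mill_jar between 0.055 and 0.063 m and linear speed of mill_jar below 0.02 m/s and horizontal distance between small_ball_center and wheel_axis below 0.046 m and height (world z) of small_ball_center above 0.136 m and value of joint tip_pan below 0.08 rad); the robot touches nothing.
It fails at once if the gripper touches a ball (over 0.5 N) (contact force between the fingers and large_ball above 0.5 N or contact force between the fingers and small_ball above 0.5 N).
It fails at once if the small ball leaves the wheel (height (world z) of small_ball_center below 0.125 m).
It fails at once if a bystander is pushed more than 30 mm (distance of any of dish, tweezers from where it was at the start of the episode above 0.03 m).
It also fails if it takes over 72 s, if anything falls off the work surface, if the arm or the gripper's body presses on something with over 40 N, if the wrist force passes 120 N, or if a joint passes its speed limit or range.

## Robot

A 6-joint arm with a two-finger parallel gripper is mounted at the origin on the work surface; the furniture and walls round the work are solid. World frame = base frame: x ahead of the robot, y to its left, z up, the work surface at z = 0. Lengths are in mm, angles in rad, forces in N, time in s.
With the tool pointing down it reaches from about 350 to 775 mm from the base axis. Payload 7.3 kg.
Tool frame: the origin (TCP) lies midway between the tips of the shut fingers; the grasp point (between the pads) lies 19 mm behind it; z points along the fingers, y is the line along which they close (so a half turn about z gives the same grasp; the last joint's range is limited). The gripper opens to 92 mm and grips with 3 to 60 N. Pads are 19 mm wide; open, the fingers measure 130 mm over their backs; the gripper's body (75 mm by 190 mm) begins 47 mm behind the grasp point.
Start: joints at [-1.333, 0.342, 1.524, -0, 1.275, -0.146], TCP at [196.608, -486.816, 226.741] pointing down, gripper open.
Joint ranges: [-2.53, 2.53], [-0.77, 2.02], [0.04, 2.7], [-1, 4.14], [0.28, 2.66], [-3.11, 3.11]. Speed limits (rad/s): [2.57, 2.57, 3.14, 3.14, 3.14, 3.14].

## Interface

Orientations are given as [roll, pitch, yaw] about the fixed x, y, z axes, in that order (R = Rz(yaw) Ry(pitch) Rx(roll)).
In Python, from plant import get_obs, capture, camera_model, close_job, search_frame, regions_of, pinpoint gives the robot as it stands. The module is installed in compiled form; this text tells all that it offers.
- The arm moves only by the shell command python3 -m pendant 'ROWS'. ROWS is JSON, one flat list of numbers, 7 for each row, row after row: the shift along the tool's x, y, z in units of 30 mm (1.0 is 30 mm), then the turn, a rotation vector about the tool's x, y, z in units of 4 degrees (1.0 is 4 degrees), then the closure, from -1 (fully open) to 1 (shut), so that 0 is half open. In form: [dx, dy, dz, wx, wy, wz, gripper, dx, dy, dz, wx, wy, wz, gripper, ...]. A call has 1 to 12 rows; each row shifts and turns the commanded pose from where the row before left it, along the tool's axes as they then stand; what a row does not reach is not made up. A row lasts 1/10 s, in which the tool goes at most 50 mm and 8.59 degrees, less where a joint would pass 70% of its speed; a pose out of reach is approached as far as the arm can. A call with a number of a shift or a turn outside -1 to 1 is refused whole. A call with a gripper value outside its range is refused whole. The fingers move at their own pace and stop on an object; the grip force is fixed at half the most. Time passes only in rows, so rows that do not move let the fingers close. It gives the time, the measured TCP pose, the force, the opening and the grip force at its end, in the units of the state.
- get_obs(): the state, without advancing time (a new reading comes with each control period).
- capture(name): name is "side" or "top"; returns the picture (480x640x3 uint8, red, green, blue); there is no depth.
- camera_model(name): a dict with "fov_y" (degrees; the focal length in pixels is half the picture's height over the tangent of half this angle, whatever the lens; pixels are square), "cx", "cy" (the principal point, pixels), "pose" (4x4, takes a point from camera to world coordinates). Camera axes: x right, y up, looking along -z (the intrinsics and any distortion apply to the point x, -y, -z); pixel columns grow to the right and rows downward; lengths in mm; the calibration is good to about 2 mm. A picture is of the moment at which its call begins. camera_model takes no time and is no camera call.
- close_job(): hands the job in; it is judged then, once.
Trained networks look in the newest picture that a camera, given by its name, has taken for a name from the list of things; names that differ only in an ending like _2 or _b are one class to them, and where a whole thing is asked for, a point or a joint stands for the part that bears it (a point fixed in the world has none). Each returns a list of dicts, best first, with "score" (0 to 1); they miss things now and then, are a little off and sometimes report something else, mostly with a low value. They report only what shows in the picture. A call takes as long as a camera call. They do not tell look-alikes from the thing itself.
- search_frame(camera, thing): "location" ([column, row] in pixels, amid what is visible of it).
- regions_of(camera, thing): "pixels" (480x640 bool, what is visible of it) and "location" ([column, row] in pixels, amid what is visible of it).
- pinpoint(camera, thing): "location" ([column, row] in pixels: a listed point, or the origin of a listed thing).
The state is a dict: "time": time; "joint_positions": joint angles; "dq": joint speeds; "tau": joint torques, N m; "tool_pos": TCP position; "tcp_rot": TCP orientation; "contact_force": force on the tool from outside, world axes, zero at the start; "moment": the same for the moment, N m; "grip_width": finger opening in mm; "finger_force": force on a finger pad.
Only numpy, scipy, OpenCV 4.12 (cv2) and the standard library are available. Lean on these libraries where they do the work, as an engineer would, in place of code of your own. Each camera call takes 0.05 s, during which the arm holds its last target. There are 200 camera calls.

## Working session

There is one attempt and no reset: what is moved stays moved. The work goes in short steps, Python scripts to look and compute and a shell command to move; the robot and the scene stay as the last step left them, time stands still between calls to the robot, and variables do not carry over. Pictures are saved under pics/ and viewed, at most 10 in all, crops included, and the job is handed in when it is done.

```bash
mkdir -p pics; cat > h.py <<'E'
import numpy as np,cv2
from plant import *
def model(n):
    m=camera_model(n); f=240/np.tan(np.radians(m['fov_y']/2)); return m,f
def ray(n,px):
    m,f=model(n); T=np.array(m['pose']); d=T[:3,:3]@np.array([(px[0]-m['cx'])/f,-(px[1]-m['cy'])/f,-1]); return T[:3,3],d
def onz(n,px,z):
    o,d=ray(n,px); return o+d*(z-o[2])/d[2]
def proj(n,p):
    m,f=model(n);T=np.array(m['pose']);c=T[:3,:3].T@(np.array(p)-T[:3,3]);return [round(m['cx']+f*c[0]/-c[2],1),round(m['cy']-f*c[1]/-c[2],1)]
def tri(a,b):
    (o1,d1),(o2,d2)=ray('top',a),ray('side',b);d1=d1/np.linalg.norm(d1);d2=d2/np.linalg.norm(d2)
    s=np.linalg.lstsq(np.c_[d1,-d2],o2-o1,rcond=None)[0];p,q=o1+d1*s[0],o2+d2*s[1];return (p+q)/2,np.linalg.norm(p-q)
def save(n,f):
    im=capture(n);cv2.imwrite('pics/'+f,im[:,:,::-1]);return im
E
python3 - <<'E'
from h import *
np.set_printoptions(precision=1,suppress=True)
for n in('top','side'):
    save(n,n+'1.png');m=camera_model(n);print({k:v for k,v in m.items() if k!='pose'},np.array(m['pose'])[:3].tolist())
    for t in ['mill_jar','large_ball_center','small_ball_center','wheel_axis','knob_mid','drop_hole','press_pad','jar_place','balance_pan','dispenser','flask_yellow','dish','tweezers']:
        print(n,t,[(round(r['score'],2),np.round(r['location'],1).tolist()) for r in pinpoint(n,t)[:3]])
print(get_obs())
E
```

```text
{'fov_y': 44.79888474844353, 'cx': 322.3325010651696, 'cy': 239.97950460061134} [[-0.005134400011951454, 0.9758097332950537, -0.21856120960306163, 184.0782695733634], [-0.9999863299942467, -0.005226384066284599, 0.0001572711960985136, 106.31317430558754], [-0.0009888180594574524, 0.2185590293633001, 0.9758232283167979, 1439.2541063032338]]
top mill_jar [(0.97, [210.2, 265.2]), (0.94, [256.7, 331.4])]
top large_ball_center [(0.48, [245.0, 181.5])]
top small_ball_center [(0.45, [276.6, 184.4])]
top wheel_axis [(0.97, [259.3, 177.7])]
top knob_mid [(0.38, [263.2, 160.8]), (0.17, [210.8, 268.1])]
top drop_hole [(0.59, [264.5, 200.5])]
top press_pad [(0.71, [310.5, 238.7])]
top jar_place [(0.93, [271.3, 248.3]), (0.29, [266.7, 163.2])]
top balance_pan [(0.86, [451.1, 277.3])]
top dispenser [(0.71, [263.7, 199.2]), (0.22, [272.7, 247.8])]
top flask_yellow []
top dish [(0.67, [192.5, 212.7]), (0.66, [265.0, 201.3])]
top tweezers [(0.59, [352.5, 278.1])]
{'fov_y': 47.050289113561334, 'cx': 319.9658539248869, 'cy': 239.05813088572035} [[-0.5341242295906119, 0.6776337945956203, -0.505493568491
[... 475 characters left out ...]
side press_pad [(0.85, [310.2, 244.8]), (0.62, [363.1, 268.9])]
side jar_place [(0.84, [281.9, 280.4]), (0.68, [244.4, 219.9])]
side balance_pan [(0.67, [438.4, 220.0])]
side dispenser [(0.59, [252.4, 254.0])]
side flask_yellow []
side dish [(0.73, [187.9, 295.8])]
side tweezers [(0.44, [363.7, 270.1])]
{'time': 1.4, 'joint_positions': array([-1.3,  0.3,  1.5,  0. ,  1.3, -0.1]), 'dq': array([-0., -0., -0., -0.,  0., -0.]), 'tau': array([ -0. , -43.1, -24.4,   0.1,   0. ,   0. ]), 'tool_pos': array([ 196.6, -486.8,  226.7]), 'tcp_rot': array([ 3.1, -0. ,  0.4]), 'contact_force': array([-0.8,  0.2,  0.8]), 'moment': array([-0.,  0., -0.]), 'finger_force': 0.0, 'grip_width': 91.66319612140259}
```

```bash
python3 - <<'E'
import cv2
for n,(x,y,w,h) in dict(top=(170,120,320,240),side=(160,160,320,240)).items():
    im=cv2.imread(f'pics/{n}1.png');cv2.imwrite(f'pics/{n}1c.png',cv2.resize(im[y:y+h,x:x+w],(800,600),interpolation=cv2.INTER_CUBIC))
E
python3 - <<'E'
from h import *
np.set_printoptions(precision=1,suppress=True)
for n,T in dict(top=dict(axis=([259.3,177.7],153),knob=([263.2,160.8],175),big=([245,181.5],146),small=([276.6,184.4],144),hole=([264.5,200.5],134),pad=([310.5,238.7],78),place=([271.3,248.3],8),bal=([451.1,277.3],59),jA=([210.2,265.2],0),jB=([256.7,331.4],0),dish=([192.5,212.7],0)),
 side=dict(axis=([243.2,216.4],153),knob=([239.5,199],175),big=([233.6,223.4],146),small=([260.9,213],144),hole=([256.6,231],134),pad=([310.2,244.8],78),place=([281.9,280.4],8),bal=([438.4,220],59),jA=([232.6,329.2],0),jB=([314.4,351.9],0),dish=([187.9,295.8],0))).items():
    for k,(p,z) in T.items(): print(n,k,onz(n,p,z))
print(get_obs()['tcp_rot'])
E
```

```text
top axis [621.  251.5 153. ]
top knob [654.2 240.9 175. ]
top big [614.3 285.5 146. ]
top small [607.4 212.  144. ]
top hole [571.5 240.5 134. ]
top pad [492.3 134.4  78. ]
top place [483.9 234.3   8. ]
top bal [ 400.  -201.7   59. ]
top jA [443.1 387.8   0. ]
top jB [278.  267.9   0. ]
top dish [579.8 438.1   0. ]
side axis [612.  252.8 153. ]
side knob [647.7 241.3 175. ]
side big [610.6 280.4 146. ]
side small [605.2 208.9 144. ]
side hole [569.3 241.3 134. ]
side pad [500.  133.7  78. ]
side place [487.9 226.8   8. ]
side bal [ 399.8 -197.6   59. ]
side jA [436.5 393.2   0. ]
side jB [281.4 258.9   0. ]
side dish [579.4 445.5   0. ]
[ 3.1 -0.   0.4]
```

View pics/top1c.png

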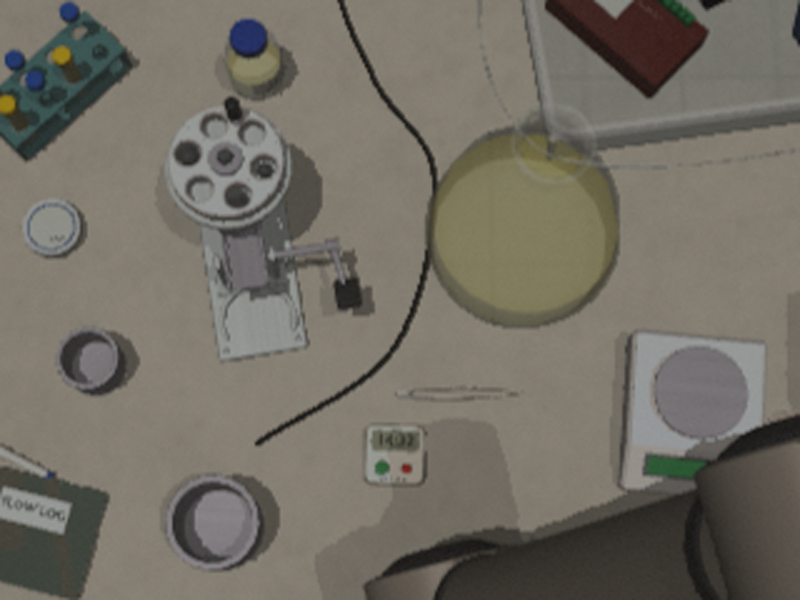

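View pics/side1c.png

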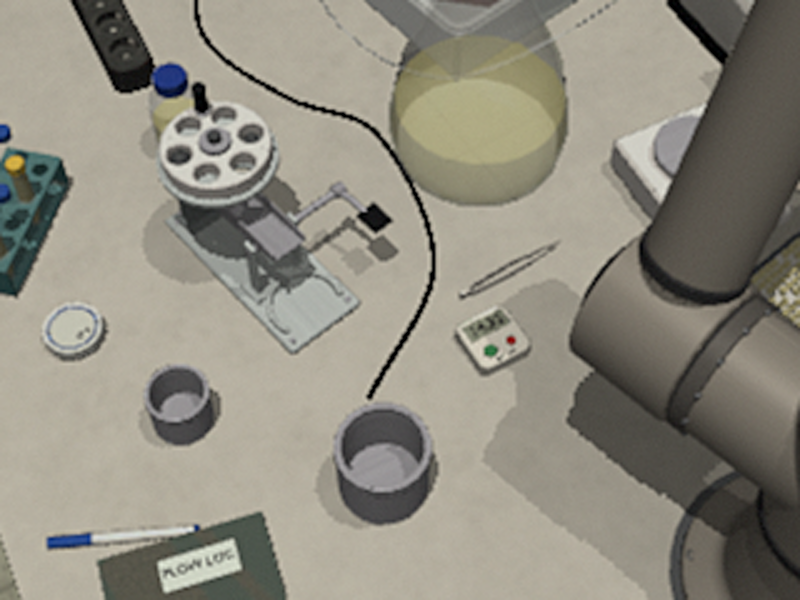

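The small jar is the one at top crop (91,360) / side crop (180,405). The filled dark pocket is on the wheel's left (187,152), and a smaller ball sits on the right (264,167). I'll fit the dispenser pose and jar position, and verify ball sizes.

```bash
cat > fit.py <<'E'
from h import *
from scipy.optimize import least_squares
np.set_printoptions(precision=2,suppress=True)
loc=dict(wheel_axis=(0,0,153),drop_hole=(-36,0,134),jar_place=(-123.5,0,8),dispenser=(0,0,0),press_pad=None)
obs=[]
for k in range(3):
    for n in('top','side'):
        capture(n)
        for t in loc:
            if loc[t] is None: continue
            r=pinpoint(n,t)
            if r: obs.append((n,t,r[0]['location']))
def W(v,l): c,s=np.cos(v[2]),np.sin(v[2]); return np.array([v[0]+c*l[0]-s*l[1],v[1]+s*l[0]+c*l[1],l[2]])
def res(v,oo): return np.concatenate([np.array(proj(n,W(v,loc[t])))-p for n,t,p in oo])
for sel in('both','top','side'):
    oo=[o for o in obs if sel in('both',o[0])]
    s=least_squares(res,[616,252,.16],args=(oo,),loss='soft_l1',diff_step=1e-3)
    print(sel,s.x,'place',W(s.x,loc['jar_place']))
    for o in oo[:]: print('  ',o[0],o[1],np.round(o[2],1),np.round(res(s.x,[o]),1))
def cyl(n,x,y,r,h,z0=0):
    a=np.linspace(0,6.28,40);P=np.array([proj(n,(x+r*np.cos(b),y+r*np.sin(b),z)) for z in(z0,z0+h) for b in a],np.float32)
    m=np.zeros((480*4,640*4),np.uint8);cv2.fillConvexPoly(m,cv2.convexHull((P*4+2).astype(np.int32)),1);M=cv2.moments(m,True);return np.array([M['m10']/M['m00']/4,M['m01']/M['m00']/4]),M['m00']/16
for n in('top','side'):
    for r in regions_of(n,'mill_jar')[:2]:
        q=r['pixels'];c=np.argwhere(q).mean(0)[::-1]
        p=onz(n,c,27)[:2]
        for _ in range(4): d=cyl(n,*p,30,54)[0]-c; p=p-(onz(n,c+d,27)-onz(n,c,27))[:2]
        print(n,'jar',r['score'],q.sum(),cyl(n,*p,30,54)[1],p)
    for t in('large_ball_center','small_ball_center'):
        print(n,t,[(round(r['score'],2),r['pixels'].sum(),np.round(r['location'],1)) for r in regions_of(n,t)[:2]])
    for t in('knob_mid','press_pad','balance_pan'):
        print(n,t,[(round(r['score'],2),np.round(r['location'],1)) for r in pinpoint(n,t)[:1]])
E
python3 fit.py
```

```text
both [609.76 248.52   0.16] place [487.84 228.84   8.  ]
   top wheel_axis [260.9 178.9] [-0.4  3.4]
   top drop_hole [265.8 199.4] [-2.2  0. ]
   top jar_place [273.6 248.4] [-0.1 -1.6]
   top dispenser [264.5 199.2] [2.2 1.9]
   side wheel_axis [243.9 215.5] [1.3 0.8]
   side drop_hole [253.9 232.2] [ 1.2 -2.3]
   side jar_place [283.2 283.3] [-2.  -2.5]
   side dispenser [252.6 252.7] [-0.7  0. ]
   top wheel_axis [259.3 180.2] [1.2 2.1]
   top drop_hole [263.6 197.2] [0.  2.2]
   top jar_place [275.3 250.1] [-1.8 -3.3]
   top dispenser [265.1 201.5] [ 1.6 -0.4]
   side wheel_axis [245.9 215.9] [-0.7  0.4]
   side drop_hole [255.9 226.8] [-0.8  3.1]
   side jar_place [285.6 281.5] [-4.4 -0.7]
   side dispenser [252.3 255.3] [-0.4 -2.6]
   top wheel_axis [258.3 182. ] [2.2 0.3]
   top drop_hole [264.5 199.2] [-0.9  0.2]
   top jar_place [274.4 247.6] [-0.9 -0.8]
   top dispenser [266.5 200.3] [0.2 0.8]
   side wheel_axis [243.8 217.1] [ 1.4 -0.8]
   side drop_hole [233.7 221.7] [21.4  8.2]
   side jar_place [282.5 281.6] [-1.3 -0.8]
   side dispenser [251.5 256.2] [ 0.4 -3.5]
top [
[... 1086 characters left out ...]
 281.6] [-0.9 -0.1]
   side dispenser [251.5 256.2] [ 0.7 -2.9]
top jar 0.95 1207 579.375 [283.51 267.72]
top jar 0.65 622 610.8125 [441.98 391.57]
top large_ball_center [(0.48, np.int64(55), array([247.1, 181.1]))]
top small_ball_center []
top knob_mid [(0.55, array([263.3, 163.8]))]
top press_pad [(0.82, array([312.5, 237.4]))]
top balance_pan [(0.96, array([453.1, 276. ]))]
side jar 0.86 734 753.875 [442.66 390.51]
side jar 0.68 1560 772.625 [288.92 261.15]
side large_ball_center [(0.68, np.int64(3057), array([264.7, 259.7]))]
side small_ball_center []
side knob_mid [(0.59, array([241.2, 198.3]))]
side press_pad [(0.8, array([310., 246.]))]
side balance_pan [(0.97, array([440.2, 217.8]))]
```

```bash
sed -i 's/return \[round(\(.*\),1),round(\(.*\),1)\]/return [\1,\2]/' h.py; cat > ov.py <<'E'
from h import *
import sys
x,y,yaw=map(float,sys.argv[1:4]);out=sys.argv[4]
c,s=np.cos(yaw),np.sin(yaw)
W=lambda l:(x+c*l[0]-s*l[1],y+s*l[0]+c*l[1],l[2])
a=np.linspace(0,2*np.pi,60)
ims=[]
for n,(u,v) in dict(top=(218,140),side=(215,175)).items():
    S=5;im=cv2.imread(f'pics/{n}1.png')[v:v+130,u:u+80];im=cv2.resize(im,None,fx=S,fy=S,interpolation=cv2.INTER_CUBIC);im=cv2.convertScaleAbs(im,alpha=1.3)
    for (l,r,z,col) in((0,54,153,(0,0,255)),(-123.5,34,14,(0,255,0)),(0,16,153,(255,0,0))):
        P=np.array([proj(n,W((l+r*np.cos(b),r*np.sin(b),z))) for b in a]);cv2.polylines(im,[((P-[u,v]+.5)*S).astype(np.int32)],False,col,1)
    P=np.array([proj(n,W((l,k,8))) for l,k in((-60,45),(-168,45),(-168,-45),(-60,-45))]);cv2.polylines(im,[((P-[u,v]+.5)*S).astype(np.int32)],False,(0,255,255),1)
    ims.append(im[:600])
cv2.imwrite('pics/'+out,np.hstack(ims))
E
python3 ov.py 611 249.5 0.16 ov1.png
python3 - <<'E'
from h import *
np.set_printoptions(precision=1,suppress=True)
for c in ((258,264),(292.4,258.8)): print(onz('top',c,8))
for c in ((160+293/2.5,160+351/2.5),(160+358/2.5,160+302/2.5)): print(onz('side',c,8))
E
```

```text
[444.1 267.    8. ]
[456.8 181.2   8. ]
[443.7 265.6   8. ]
[457.9 182.1   8. ]
```

View pics/ov1.png

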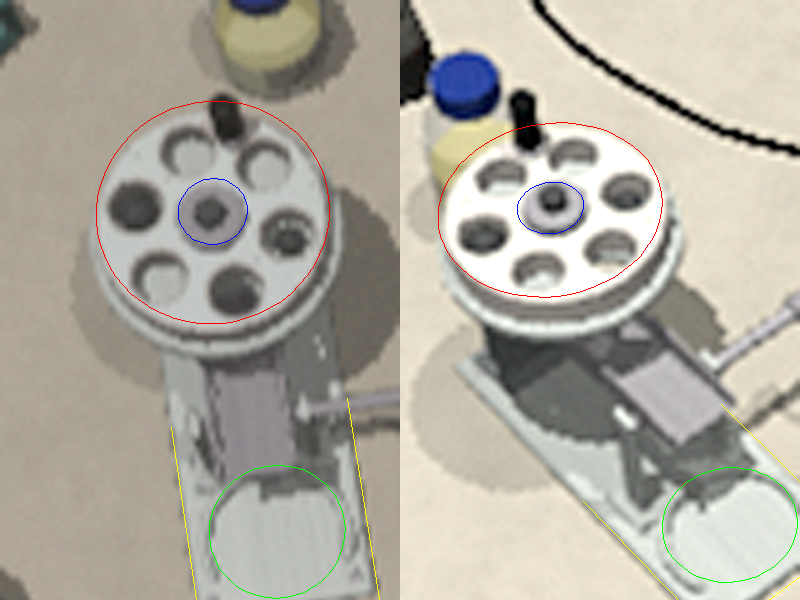

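The picture shows the fit landing on the wheel rim (top 213,212) and the fence (top 277,532) to within about 3 mm. The fence will centre the jar. Large ball is the left (+y) pocket, so the wheel turns CCW.

```bash
cat > go.py <<'E'
import sys,numpy as np
from plant import get_obs
from scipy.spatial.transform import Rotation as R
o=get_obs();np.set_printoptions(precision=3,suppress=True)
r=R.from_euler('xyz',o['tcp_rot']);p=np.array(o['tool_pos'])
print('t',o['time'],'p',p,'rot',np.array(o['tcp_rot']),'F',np.array(o['contact_force']),'q',np.array(o['joint_positions']),o['grip_width'])
yaw=None
for a in sys.argv[1:]:
    v=[float(k) for k in a.split(',')]
    if len(v)>3: 
        r2=R.from_euler('xyz',[np.pi,0,v[3]]);print('  turn units',(r.inv()*r2).as_rotvec(degrees=True)/4);r=r2
    d=r.inv().apply(np.array(v[:3])-p)/30;print('  to',v,'units',d,'rows',np.abs(d).max());p=np.array(v[:3])
E
python3 go.py 196.6,-486.8,226.7,0.157 370,0,200 441,391,130 441,391,29
```

```text
t 3.5 p [ 196.606 -486.829  226.737] rot [3.141 0.    0.384] F [-0.247  0.061  0.321] q [-1.333  0.342  1.524 -0.     1.275 -0.146] 91.8547065999522
  turn units [0.002 0.    3.249]
  to [196.6, -486.8, 226.7, 0.157] units [-0.    -0.001  0.001] rows 0.0012308137323988903
  to [370.0, 0.0, 200.0] units [  8.246 -15.123   0.89 ] rows 15.123354968006645
  to [441.0, 391.0, 130.0] units [  4.375 -12.503   2.333] rows 12.502991602642114
  to [441.0, 391.0, 29.0] units [ 0.    -0.     3.367] rows 3.3666666666666663
```

```bash
python3 -m pendant '[0,0,0,0,0,0.8,-1, 0,0,0,0,0,0.8,-1, 0,0,0,0,0,0.85,-1, 0,0,0,0,0,0.8,-1, 0.5,-0.9,0.05,0,0,0,-1, 0.5,-0.9,0.05,0,0,0,-1, 0.5,-0.9,0.05,0,0,0,-1, 0.5,-0.9,0.05,0,0,0,-1, 0.5,-0.9,0.05,0,0,0,-1, 0.5,-0.9,0.05,0,0,0,-1, 0.5,-0.9,0.05,0,0,0,-1, 0.5,-0.9,0.05,0,0,0,-1]' | tail -3; python3 -m pendant '[0.5,-0.9,0.05,0,0,0,-1, 0.5,-0.9,0.05,0,0,0,-1, 0.5,-0.9,0.05,0,0,0,-1, 0.5,-0.9,0.05,0,0,0,-1, 0.5,-0.9,0.05,0,0,0,-1, 0.5,-0.9,0.05,0,0,0,-1, 0.5,-0.9,0.05,0,0,0,-1, 0.5,-0.9,0.05,0,0,0,-1]' | tail -3; python3 go.py 441,391,130 441,391,29
```

```text
contact_force: [0.4, 0.5, 0.4]
grip_width: 91.8
finger_force: 0.0
contact_force: [0.4, -0.1, 0.4]
grip_width: 92.0
finger_force: 0.0
t 5.5 p [366.512 -21.397 202.885] rot [ 3.141 -0.001  0.157] F [ 0.394 -0.09   0.438] q [-0.268  0.073  1.947 -0.     1.121  1.146] 92.02703416754166
  to [441.0, 391.0, 130.0] units [  4.598 -13.191   2.427] rows 13.190936498039635
  to [441.0, 391.0, 29.0] units [-0.002 -0.001  3.367] rows 3.366665512445215
```

```bash
python3 -m pendant '[0.33,-0.94,0.17,0,0,0,-1, 0.33,-0.94,0.17,0,0,0,-1, 0.33,-0.94,0.17,0,0,0,-1, 0.33,-0.94,0.17,0,0,0,-1, 0.33,-0.94,0.17,0,0,0,-1, 0.33,-0.94,0.17,0,0,0,-1, 0.33,-0.94,0.17,0,0,0,-1, 0.33,-0.94,0.17,0,0,0,-1, 0.33,-0.94,0.17,0,0,0,-1, 0.33,-0.94,0.17,0,0,0,-1, 0.33,-0.94,0.17,0,0,0,-1, 0.33,-0.94,0.17,0,0,0,-1]' >/dev/null; python3 -m pendant '[0.33,-0.94,0.17,0,0,0,-1, 0.33,-0.94,0.17,0,0,0,-1, 0,0,0,0,0,0,-1,0,0,0,0,0,0,-1]' >/dev/null; python3 go.py 441,391,29
python3 - <<'E'
from h import *
im=save('top','t2.png');im2=save('side','s2.png')
a=im[200:320,140:300];b=im2[260:380,160:320]
cv2.imwrite('pics/c2.png',cv2.resize(np.hstack([a,b])[:,:,::-1],(800,300),interpolation=cv2.INTER_CUBIC))
E
```

```text
t 7.1 p [440.961 389.001 130.73 ] rot [3.141 0.001 0.158] F [-0.284 -0.323  0.329] q [ 0.593  0.544  1.477 -0.     1.121  2.006] 91.61940014127173
  to [441.0, 391.0, 29.0] units [ 0.015 -0.068  3.391] rows 3.3909378748108736
```

View pics/c2.png

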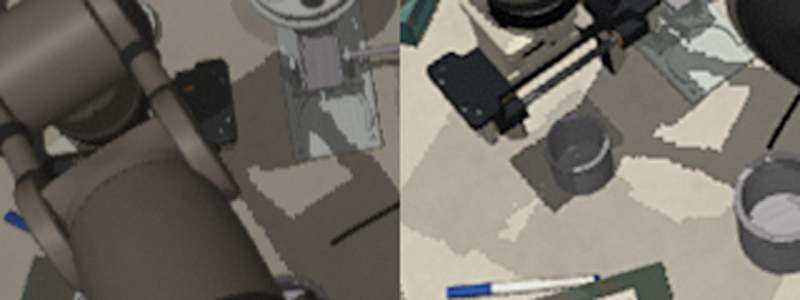

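The side crop shows the jar at (580,155) below and between the open fingers. I'm descending and gripping.

```bash
python3 -m pendant '[0.03,-0.06,0.8,0,0,0,-1, 0,0,0.9,0,0,0,-1, 0,0,0.9,0,0,0,-1, 0,0,0.79,0,0,0,-1, 0,0,0,0,0,0,-1]'; python3 -m pendant '[0,0,0,0,0,0,1, 0,0,0,0,0,0,1, 0,0,0,0,0,0,1, 0,0,0,0,0,0,1,0,0,0,0,0,0,1, 0,0,0,0,0,0,1, 0,0,0,0,0,0,1, 0,0,0,0,0,0,1]'; python3 go.py
```

```text
time: 7.7
tool_pos: [440.3, 388.6, 27.0]
tcp_rot: [3.139, 0.006, 0.156]
contact_force: [-0.1, 0.9, -0.3]
grip_width: 92.0
finger_force: 0.0
time: 8.5
tool_pos: [442.4, 390.8, 30.6]
tcp_rot: [3.142, -0.001, 0.157]
contact_force: [-0.9, -2.4, 7.0]
grip_width: 60.2
finger_force: 30.0
t 8.5 p [442.421 390.847  30.557] rot [ 3.142 -0.001  0.157] F [-0.918 -2.361  6.958] q [ 0.594  0.671  1.564 -0.001  0.905  2.008] 60.16187917275737
```

```bash
python3 go.py 442.4,390.8,71 408.5,218.2,71 408.5,218.2,41.5 487.5,230.7,41.5 | grep units
```

```text
to [442.4, 390.8, 71.0] units [ 0.001  0.002 -1.348] rows 1.3480878520701138
  to [408.5, 218.2, 71.0] units [-2.016  5.506 -0.002] rows 5.50572933951759
  to [408.5, 218.2, 41.5] units [-0.001 -0.     0.983] rows 0.983332595203306
  to [487.5, 230.7, 41.5] units [2.666 0.    0.003] rows 2.6660916661353635
```

```bash
python3 -m pendant '[0,0,-0.6,0,0,0,1, 0,0,-0.75,0,0,0,1, -0.3,0.9,0,0,0,0,1, -0.3,0.9,0,0,0,0,1, -0.3,0.9,0,0,0,0,1, -0.3,0.9,0,0,0,0,1, -0.3,0.9,0,0,0,0,1, -0.3,0.6,0,0,0,0,1, -0.2,0.34,0,0,0,0,1, 0,0,0,0,0,0,1, 0,0,0,0,0,0,1]'; python3 go.py  408.5,218.2,71  408.5,218.2,41.5 487.5,230.7,41.5
```

```text
time: 9.6
tool_pos: [408.6, 220.9, 70.2]
tcp_rot: [-3.141, -0.001, 0.157]
contact_force: [1.0, 0.1, -4.0]
grip_width: 59.9
finger_force: 30.0
t 9.6 p [408.629 220.879  70.164] rot [-3.141 -0.001  0.157] F [ 0.996  0.07  -4.015] q [0.33  0.435 1.89  0.    0.816 1.744] 59.92917561922376
  to [408.5, 218.2, 71.0] units [-0.018  0.088 -0.028] rows 0.08752346648566786
  to [408.5, 218.2, 41.5] units [-0.001  0.     0.983] rows 0.9833330206273316
  to [487.5, 230.7, 41.5] units [ 2.666 -0.001  0.002] rows 2.666092877800914
```

```bash
python3 -m pendant '[0,0.08,0.5,0,0,0,1, 0,0,0.46,0,0,0,1, 0.6,0,0,0,0,0,1, 0,0,0,0,0,0,1,0,0,0,0,0,0,1]'; python3 - <<'E'
from h import *
im=save('top','t3.png');im2=save('side','s3.png')
a=im[190:290,210:343];b=im2[230:330,220:353]
cv2.imwrite('pics/c3.png',cv2.resize(np.hstack([a,b])[:,:,::-1],(800,300),interpolation=cv2.INTER_CUBIC))
E
```

```text
time: 10.1
tool_pos: [426.4, 221.4, 41.2]
tcp_rot: [-3.141, -0.0, 0.158]
contact_force: [-0.4, -0.1, -4.6]
grip_width: 59.9
finger_force: 30.0
```

View pics/c3.png

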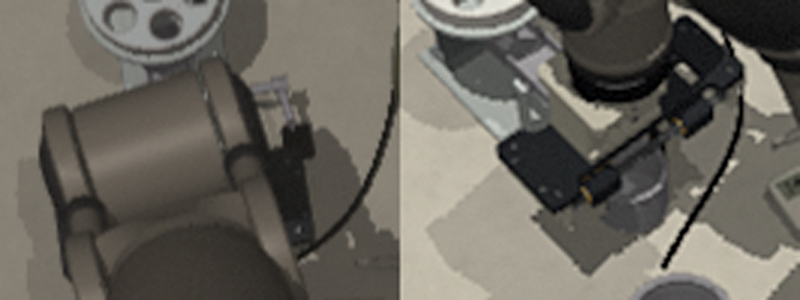

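The view is mostly occluded; the jar is held at side crop (640,190), heading for the fence. I'm advancing slowly and watching the force.

```bash
python3 -m pendant '[0.5,0,0,0,0,0,1, 0.4,0,0,0,0,0,1, 0.3,0,0,0,0,0,1, 0.3,0,0,0,0,0,1, 0.2,0,0,0,0,0,1, 0,0,0,0,0,0,1]'; python3 -m pendant '[0.2,0,0,0,0,0,1, 0.1,0,0,0,0,0,1, 0,0,0,0,0,0,1]'
```

```text
time: 10.8
tool_pos: [477.4, 228.8, 41.3]
tcp_rot: [3.142, -0.001, 0.157]
contact_force: [0.1, 0.2, -4.2]
grip_width: 59.9
finger_force: 30.0
time: 11.1
tool_pos: [486.0, 230.2, 41.3]
tcp_rot: [3.142, -0.0, 0.157]
contact_force: [-0.7, -0.0, -3.6]
grip_width: 59.9
finger_force: 30.0
```

```bash
python3 -m pendant '[0.1,0,0,0,0,0,1, 0,0,0,0,0,0,1]' | sed -n 2,4p; python3 -m pendant '[0.1,0,0,0,0,0,1, 0,0,0,0,0,0,1]'| sed -n 2,4p;
```

```text
tool_pos: [488.9, 230.7, 41.3]
tcp_rot: [3.142, -0.0, 0.157]
contact_force: [-0.9, -0.1, -3.7]
tool_pos: [492.0, 231.1, 41.3]
tcp_rot: [3.142, -0.001, 0.157]
contact_force: [-0.4, -0.0, -4.0]
```

```bash
python3 -m pendant '[0.07,0,0,0,0,0,1, 0,0,0,0,0,0,1]' | sed -n 2,4p; python3 -m pendant '[0.07,0,0,0,0,0,1, 0,0,0,0,0,0,1]'| sed -n 2,4p;
```

```text
tool_pos: [493.3, 231.3, 41.1]
tcp_rot: [3.141, 0.001, 0.157]
contact_force: [-0.8, -1.1, -4.2]
tool_pos: [494.2, 231.3, 40.9]
tcp_rot: [3.141, 0.004, 0.157]
contact_force: [-5.0, -1.7, -2.0]
```

Contact with the rear of the fence is at x≈493, so the place centre is about (488.8, 230.6). I'm backing off, lowering and releasing.

```bash
python3 -m pendant '[-0.24,0,0,0,0,0,1, 0,0,0.05,0,0,0,1, 0,0,0.04,0,0,0,1, 0,0,0,0,0,0,1]'; python3 -m pendant '[0,0,0,0,0,0,-1, 0,0,0,0,0,0,-1, 0,0,0,0,0,0,-1, 0,0,0,0,0,0,-1, 0,0,0,0,0,0,-1, 0,0,0,0,0,0,-1]'
```

```text
time: 12.3
tool_pos: [489.0, 230.7, 38.7]
tcp_rot: [-3.142, -0.001, 0.157]
contact_force: [0.3, -0.0, -4.0]
grip_width: 59.9
finger_force: 30.0
time: 12.9
tool_pos: [488.7, 230.6, 38.7]
tcp_rot: [3.142, -0.0, 0.157]
contact_force: [0.8, 0.7, 0.2]
grip_width: 91.5
finger_force: 0.0
```

```bash
python3 -m pendant '[-0.7,0,0,0,0,0,-1, -0.9,0,0,0,0,0,-1, -0.7,0,0,0,0,0,-1, 0,0,-0.9,0,0,0,-1, 0,0,-0.9,0,0,0,-0.5, 0,0,-1,0,0,0,0, 0,0,-1,0,0,0.9,0, 0,0,-1,0,0,-1,0, 0,0,-1,0,0,-1,0]'
python3 go.py 440,235,235,0.7 652.9,240.3,235 652.9,240.3,170
python3 - <<'E'
from h import *
print('cap',tri((268.6,135),(228,188)))
for t in('mill_jar','jar_place','knob_mid'):
  for n in('top','side'):
    capture(n); r=pinpoint(n,t)
    print(n,t,[(round(q['score'],2),onz(n,q['location'],dict(mill_jar=8,jar_place=8,knob_mid=175)[t])[:2].round(1)) for q in r[:2]])
E
```

```text
time: 13.8
tool_pos: [420.2, 219.8, 214.0]
tcp_rot: [3.142, -0.0, 0.236]
contact_force: [0.1, 1.1, -0.3]
grip_width: 56.7
finger_force: 0.0
t 13.8 p [420.23  219.772 213.975] rot [ 3.142 -0.     0.236] F [ 0.128  1.1   -0.296] q [ 0.32   0.261  1.678 -0.     1.203  1.655] 56.67761050025664
  turn units [ 0.002 -0.004 -6.641]
  to [440.0, 235.0, 235.0, 0.7] units [ 0.831  0.036 -0.701] rows 0.8310259498116742
  to [652.9, 240.3, 235.0] units [5.542 4.437 0.   ] rows 5.541641847174245
  to [652.9, 240.3, 170.0] units [ 0.    -0.     2.167] rows 2.1666666666666665
cap (array([738.62767944, 234.43146882, 124.88583755]), np.float64(0.3457202298251164))
top mill_jar [(0.41, array([282.6, 262.4]))]
side mill_jar [(0.83, array([274.3, 259.7])), (0.82, array([485.2, 234.8]))]
top jar_place []
side jar_place [(0.73, array([490.3, 230.7])), (0.33, array([696.3, 167.8]))]
top knob_mid [(0.48, array([652.5, 238.3]))]
side knob_mid [(0.64, array([646.2, 241.9])), (0.31, array([316. , 107.3]))]
```

```bash
python3 -m pendant '[0,0,-0.35,0,0,-1,0, 0,0,-0.35,0,0,-1,0, 0,0,0,0,0,-1,0, 0,0,0,0,0,-1,0, 0,0,0,0,0,-1,0, 0,0,0,0,0,-1,0, 0,0,0,0,0,-0.64,0, 0,0,0,0,0,0,0]' >/dev/null;  python3 go.py 652,240.3,235 652,240.3,170
```

```text
t 15.2 p [420.359 219.823 233.355] rot [-3.142  0.     0.698] F [ 0.667 -0.87   0.051] q [ 0.32   0.244  1.644 -0.     1.254  1.193] 46.075634334749694
  to [652.0, 240.3, 235.0] units [ 6.356  4.436 -0.058] rows 6.356404254136144
  to [652.0, 240.3, 170.0] units [0.001 0.    2.167] rows 2.166666399808045
```

```bash
python3 -m pendant '[0.8,0.55,0,0,0,0,0, 0.8,0.55,0,0,0,0,0, 0.8,0.55,0,0,0,0,0, 0.8,0.55,0,0,0,0,0, 0.8,0.55,0,0,0,0,0, 0.8,0.55,0,0,0,0,0, 0.8,0.55,0,0,0,0,0, 0.75,0.58,0,0,0,0,0, 0,0,0,0,0,0,0, 0,0,0,0,0,0,0]' ;  python3 go.py 652,240.3,235 652,240.3,170
python3 - <<'E'
from h import *
im=save('top','t4.png');im2=save('side','s4.png')
a=im[110:210,200:333];b=im2[140:240,180:313]
cv2.imwrite('pics/c4.png',cv2.resize(np.hstack([a,b])[:,:,::-1],(800,300),interpolation=cv2.INTER_CUBIC))
E
```

```text
time: 16.2
tool_pos: [651.5, 240.1, 232.4]
tcp_rot: [-3.141, 0.002, 0.696]
contact_force: [-0.2, 0.1, 0.6]
grip_width: 46.0
finger_force: 0.0
t 16.2 p [651.549 240.12  232.365] rot [-3.141  0.002  0.696] F [-0.22   0.1    0.568] q [0.243 0.671 0.959 0.    1.513 1.118] 45.99354022163427
  to [652.0, 240.3, 235.0] units [ 0.015  0.005 -0.088] rows 0.08785946222147507
  to [652.0, 240.3, 170.0] units [0.004 0.002 2.167] rows 2.1666621453809625
```

View pics/c4.png

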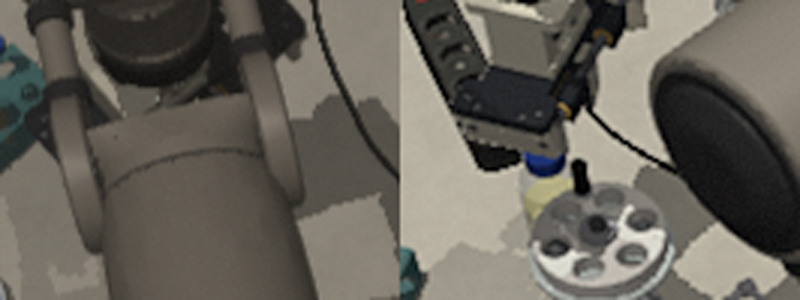

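The side crop shows the knob at (581,178) under the gripper. I'm descending and gripping it.

```bash
python3 -m pendant '[0,0,0.6,0,0,0,0, 0,0,0.6,0,0,0,0, 0,0,0.5,0,0,0,0, 0,0,0.38,0,0,0,0, 0,0,0,0,0,0,0, 0,0,0,0,0,0,0]' ; python3 -m pendant '[0,0,0,0,0,0,0.4, 0,0,0,0,0,0,1, 0,0,0,0,0,0,1, 0,0,0,0,0,0,1, 0,0,0,0,0,0,1, 0,0,0,0,0,0,1]'
```

```text
time: 16.9
tool_pos: [651.7, 240.4, 172.0]
tcp_rot: [3.141, -0.001, 0.697]
contact_force: [-0.3, -0.1, 0.6]
grip_width: 46.0
finger_force: 0.0
time: 17.5
tool_pos: [651.6, 240.4, 171.4]
tcp_rot: [-3.141, 0.0, 0.697]
contact_force: [-1.0, 0.3, 1.3]
grip_width: 12.3
finger_force: 30.0
```

```bash
python3 - <<'E'
import numpy as np
y=.697;a=np.radians(-13.1+8*np.arange(15));P=43*np.c_[np.cos(a),np.sin(a)];d=np.diff(P,axis=0)/30
X=np.array([np.cos(y),np.sin(y)]);Y=np.array([np.sin(y),-np.cos(y)])
print(np.c_[d@X,d@Y].round(3).tolist()); print(P[[7,14]]+[609.7,250.15])
E
```

```text
[[0.151, -0.131], [0.131, -0.151], [0.109, -0.168], [0.085, -0.181], [0.059, -0.191], [0.031, -0.197], [0.004, -0.2], [-0.024, -0.198], [-0.052, -0.193], [-0.078, -0.184], [-0.103, -0.171], [-0.126, -0.155], [-0.146, -0.136], [-0.164, -0.115]]
[[641.19934465 279.42099737]
 [603.04745339 292.63227423]]
```

```bash
python3 -m pendant '[0.15,-0.13,0,0,0,0,1, 0.13,-0.15,0,0,0,0,1, 0.11,-0.17,0,0,0,0,1, 0.085,-0.18,0,0,0,0,1, 0.06,-0.19,0,0,0,0,1, 0.03,-0.2,0,0,0,0,1, 0.005,-0.2,0,0,0,0,1, 0,0,0,0,0,0,1]'; python3 go.py|head -1
```

```text
time: 18.3
tool_pos: [640.9, 280.6, 171.4]
tcp_rot: [-3.141, -0.001, 0.698]
contact_force: [0.8, 0.8, 2.2]
grip_width: 12.5
finger_force: 30.0
t 18.3 p [640.923 280.572 171.365] rot [-3.141 -0.001  0.698] F [0.778 0.807 2.159] q [0.303 0.713 1.046 0.001 1.383 1.175] 12.484974426363392
```

Forces stay low, so the arc is right. Continuing.

```bash
python3 -m pendant '[-0.024,-0.2,0,0,0,0,1, -0.05,-0.19,0,0,0,0,1, -0.08,-0.18,0,0,0,0,1, -0.1,-0.17,0,0,0,0,1, -0.063,-0.078,0,0,0,0,1, -0.063,-0.078,0,0,0,0,1, -0.073,-0.068,0,0,0,0,1, -0.073,-0.068,0,0,0,0,1, -0.08,-0.058,0,0,0,0,1, -0.08,-0.058,0,0,0,0,1, 0,0,0,0,0,0,1, 0,0,0,0,0,0,1]'
python3 - <<'E'
from h import *
im=save('top','t5.png');im2=save('side','s5.png')
a=im[150:250,200:333];b=im2[180:280,200:333]
cv2.imwrite('pics/c5.png',cv2.resize(np.hstack([a,b])[:,:,::-1],(800,300),interpolation=cv2.INTER_CUBIC))
for n in('top','side'):
  for t in('large_ball_center','small_ball_center'): print(n,t,[(round(q['score'],2),np.round(q['location'],1)) for q in pinpoint(n,t)[:2]])
E
```

```text
time: 19.5
tool_pos: [602.7, 293.1, 171.3]
tcp_rot: [-3.14, 0.001, 0.698]
contact_force: [-2.1, 5.8, 3.6]
grip_width: 12.6
finger_force: 30.0
top large_ball_center []
top small_ball_center [(0.24, array([310.1, 235.1]))]
side large_ball_center [(0.59, array([284.2, 279.2])), (0.41, array([254.8, 241.6]))]
side small_ball_center []
```

View pics/c5.png

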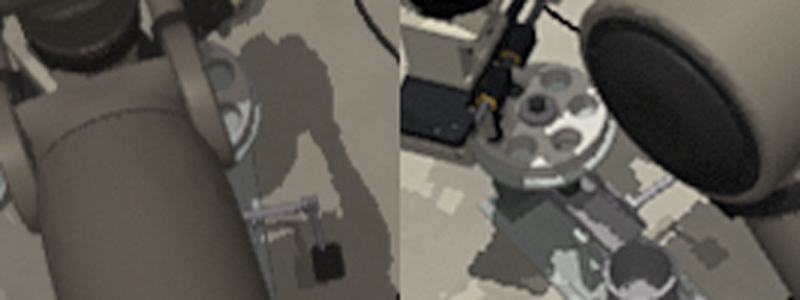

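```bash
python3 -m pendant '[0,0,0,0,0,0,0.3, 0,0,0,0,0,0,0.3, 0,0,0,0,0,0,0.3, 0,0,-0.8,0,0,0,0.3, 0,0,-0.9,0,0,0,0.3, 0,0,-0.9,0,0,0,0.3, 0.3,0.9,0,0,0,0.9,0.5, 0.3,0.9,0,0,0,0.9,1, 0.2,0.9,0,0,0,0.9,1, 0,0.9,0,0,0,0.9,1, 0,0,0,0,0,0,1, 0,0,0,0,0,0,1]'
python3 - <<'E'
from h import *
im=save('top','t6.png');im2=save('side','s6.png')
a=im[140:265,200:366];b=im2[180:305,200:366]
cv2.imwrite('pics/c6.png',cv2.convertScaleAbs(cv2.resize(np.hstack([a,b])[:,:,::-1],(800,300),interpolation=cv2.INTER_CUBIC),alpha=1.5))
for n in('top','side'):
  for t in('large_ball_center','small_ball_center','pan_well','press_pad'): print(n,t,[(round(q['score'],2),np.round(q['location'],1)) for q in pinpoint(n,t)[:2]])
E
```

```text
time: 21.0
tool_pos: [683.8, 217.3, 248.4]
tcp_rot: [-3.141, 0.002, 0.445]
contact_force: [0.1, 0.5, -0.0]
grip_width: 0.4
finger_force: 0.0
top large_ball_center []
top small_ball_center []
top pan_well []
top press_pad [(0.55, array([241.5, 184. ]))]
side large_ball_center [(0.7, array([437.8, 219.5])), (0.41, array([254.4, 240.5]))]
side small_ball_center [(0.51, array([236.7, 208.4]))]
side pan_well [(0.98, array([258. , 241.2]))]
side press_pad [(0.92, array([311., 248.])), (0.33, array([281. , 282.1]))]
```

View pics/c6.png

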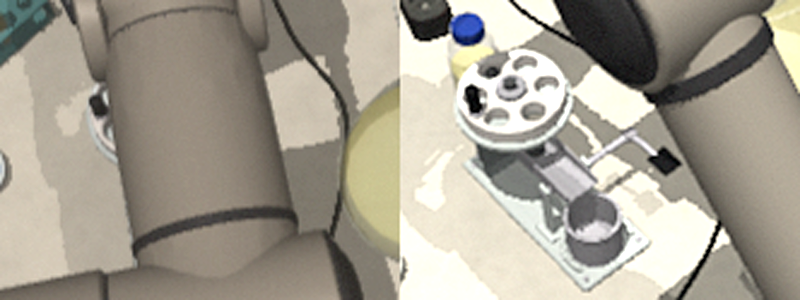

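The side crop shows the knob now at left (473,98). The pocket over the hole (535,110) is empty and the small ball is in the rear pocket (490,70), so the large ball has dropped. Next is the pad, at side crop (665,160).

```bash
python3 - <<'E'
from h import *
np.set_printoptions(precision=1,suppress=True)
for n,c in(('top',(310.5,238.7)),('top',(312.5,237.4)),('top',(170+348/2.5,120+293/2.5)),('side',(310.2,244.8)),('side',(310,246)),('side',(311,248)),('side',(200+265/2.4,180+161/2.4))): print(n,onz(n,c,78))
print('flask',onz('top',(379.6,210),60),onz('top',(170+554/2.5,120+146/2.5),318))
E
python3 go.py 600,180,248,1.57 495,133,200 495,133,95
```

```text
top [492.3 134.4  78. ]
top [495.4 129.6  78. ]
top [496.  137.6  78. ]
side [500.  133.7  78. ]
side [497.1 136.   78. ]
side [490.6 137.1  78. ]
side [493.8 136.9  78. ]
flask [567.7 -34.9  60. ] [562.  -34.5 318. ]
t 21.5 p [683.655 218.507 249.323] rot [ 3.141 -0.     0.447] F [-0.842 -0.571  1.698] q [ 0.203  0.718  0.827 -0.     1.596  1.327] 0.5955963990354803
  turn units [  0.003  -0.    -16.092]
  to [600.0, 180.0, 248.0, 1.57] units [-1.286 -2.787  0.044] rows 2.7874773291471895
  to [495.0, 133.0, 200.0] units [-1.569 -3.499  1.6  ] rows 3.4987513117479394
  to [495.0, 133.0, 95.0] units [ 0.  -0.   3.5] rows 3.5
```

```bash
python3 -m pendant '[-0.6,0.2,0,0,0,-1,1, -0.6,0.2,0,0,0,-1,1, -0.6,0.1,0,0,0,-1,1, -0.6,0,0,0,0,-1,1, -0.6,-0.1,0,0,0,-1,1, -0.6,-0.2,0,0,0,-1,1, 0,0,0,0,0,-1,1, 0,0,0,0,0,-1,1, 0,0,0,0,0,-1,1, 0,0,0,0,0,-1,1, 0,0,0,0,0,-1,1, 0,0,0,0,0,-1,1]'>/dev/null; python3 -m pendant '[0,0,0,0,0,-1,1, 0,0,0,0,0,-1,1, 0,0,0,0,0,-1,1, 0,0,0,0,0,-1,1, 0,0,0,0,0,0,1]'>/dev/null; python3 go.py 495,135,200 495,135,95
```

```text
t 23.2 p [597.449 149.187 249.319] rot [3.141 0.    1.564] F [ 0.182 -0.04  -0.065] q [ 0.12   0.498  1.216 -0.     1.427  0.127] 0.5535590545183661
  to [495.0, 135.0, 200.0] units [-0.497 -3.412  1.643] rows 3.4118796055493177
  to [495.0, 135.0, 95.0] units [ 0.    -0.001  3.5  ] rows 3.4999999103619
```

```bash
python3 -m pendant '[-0.12,-0.85,0.4,0,0,0,1, -0.12,-0.85,0.4,0,0,0,1, -0.12,-0.85,0.4,0,0,0,1, -0.14,-0.86,0.44,0,0,0,1, 0,0,0.8,0,0,0,1, 0,0,0.9,0,0,0,1, 0,0,0.9,0,0,0,1, 0,0,0.75,0,0,0,1, 0,0,0,0,0,0,1, 0,0,0,0,0,0,1]'; python3 - <<'E'
from h import *
im2=save('side','s7.png')
b=im2[180:305,200:366]
cv2.imwrite('pics/c7.png',cv2.convertScaleAbs(cv2.resize(b[:,:,::-1],(664,500),interpolation=cv2.INTER_CUBIC),alpha=1.3))
E
```

```text
time: 24.2
tool_pos: [495.3, 134.9, 100.0]
tcp_rot: [3.141, 0.0, 1.562]
contact_force: [0.9, -0.3, 1.6]
grip_width: 0.5
finger_force: 0.0
```

View pics/c7.png

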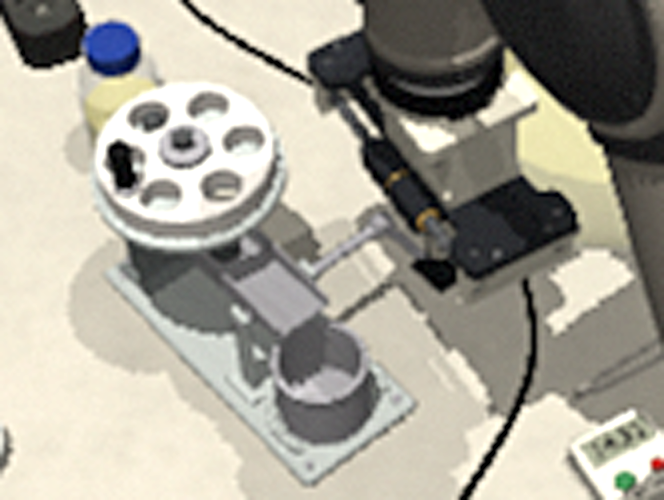

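The fingertips (437,240) are right above the pad (435,270), and the jar is standing in the fence. I'm pressing.

```bash
python3 -m pendant '[0,0,0.4,0,0,0,1, 0,0,0.3,0,0,0,1, 0,0,0.2,0,0,0,1, 0,0,0.2,0,0,0,1, 0,0,0.2,0,0,0,1, 0,0,0.1,0,0,0,1, 0,0,0,0,0,0,1]'; python3 -m pendant '[0,0,0.08,0,0,0,1, 0,0,0,0,0,0,1, 0,0,0,0,0,0,1, 0,0,0,0,0,0,1, 0,0,0,0,0,0,1, 0,0,0,0,0,0,1, 0,0,0,0,0,0,1, 0,0,0,0,0,0,1, 0,0,0,0,0,0,1, 0,0,0,0,0,0,1]'; python3 - <<'E'
from h import *
im2=save('side','s8.png')
b=im2[180:305,200:366]
cv2.imwrite('pics/c8.png',cv2.convertScaleAbs(cv2.resize(b[:,:,::-1],(664,500),interpolation=cv2.INTER_CUBIC),alpha=1.3))
E
```

```text
time: 24.95
tool_pos: [494.7, 134.8, 57.0]
tcp_rot: [-3.14, 0.0, 1.563]
contact_force: [-0.3, 0.0, 0.8]
grip_width: 0.5
finger_force: 0.8
time: 25.95
tool_pos: [495.1, 134.9, 55.1]
tcp_rot: [-3.142, 0.0, 1.563]
contact_force: [-0.5, 0.4, 1.6]
grip_width: 0.4
finger_force: 0.8
```

View pics/c8.png

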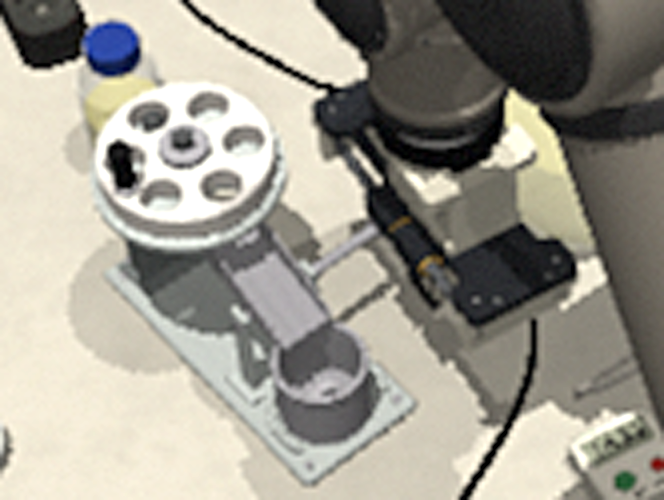

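The pan is tipped with its lip over the jar, and a new spot shows inside the jar (330,380). I'm pressing a touch more, then releasing and checking numerically.

```bash
python3 -m pendant '[0,0,0.06,0,0,0,1, 0,0,0,0,0,0,1, 0,0,0,0,0,0,1, 0,0,0,0,0,0,1, 0,0,-0.5,0,0,0,1, 0,0,-0.9,0,0,0,1, 0,0,-0.9,0,0,0,1, 0,0,-0.9,0,0,0,1, 0,0,-0.8,0,0,0,1, 0,0,0,0,0,0,1]'; python3 - <<'E'
from h import *
im=save('side','s9.png')
for t in('large_ball_center','mill_jar','small_ball_center','press_pad','jar_floor','pan_well'): print(t,[(round(q['score'],2),np.round(q['location'],1)) for q in pinpoint('side',t)[:2]])
a=cv2.imread('pics/s7.png',0);b=cv2.imread('pics/s9.png',0)
print('exp floor',proj('side',(488.8,230.6,14)),'ball',proj('side',(488.8,230.6,24)))
print(b[264:288,268:294].astype(int)-a[264:288,268:294])
E
```

```text
time: 27.0
tool_pos: [496.8, 135.1, 176.3]
tcp_rot: [3.136, -0.001, 1.563]
contact_force: [0.4, 0.4, 0.3]
grip_width: 0.4
finger_force: 0.0
large_ball_center []
mill_jar [(0.86, array([279. , 280.9])), (0.83, array([313.2, 351.7]))]
small_ball_center [(0.53, array([239.2, 211.2]))]
press_pad [(0.8, array([312.1, 246.2]))]
jar_floor [(0.96, array([314.4, 350. ])), (0.91, array([282.5, 280.2]))]
pan_well []
exp floor [np.float64(280.27140455987984), np.float64(279.540621935795)] ball [np.float64(280.01592152351725), np.float64(277.3985316926862)]
[[  1  -1   7   7   1   2   2   3   4   3   3   2   0   4   1   5   1   2
    2   0   1   0   4   2   4   6]
 [ -2   2   3   0   2   0   1   2   1   1   2   4   2  -3   4   4  -1   1
    1   0   3   5   4   2   5   2]
 [  1   3   2  -4   4   0   1  -1   4   1  -2  -1   1   4   1   4   3   2
    1   3  -3   2   2   1   3   6]
 [  2   2   1  -3  -2   3  -1   7  -1   2   4   2   2   1   3   2   2   2
    3   2   3   0   4   3   0   3]
 [  2   4   3   1   3  -1   1   1   1   4   0   3   0  -1   3   2   1   4
   -1   2   4   1   2   5   1   3]
 [  
[... 1367 characters left out ...]
 1   0   3
    2   2   1   4   2   1   1   2]
 [  2   3   3   2  -1   0  -2   1   0   4   3   1   0   5  -1   5   1   1
    4   0   3   0  -3   2   1   1]
 [  3   5  -2   5   2   7   3   2   2  -1   0   3   5   1   1   3   2   0
    3   2  -1   1   1  -1   2   2]
 [  3   4   3   1   0  -2   4   3   2   3   3  -1   1   0   0   4   1   5
    0   1   4   4  -2   0   2   2]
 [  2   2   2   2   2   2  -1   1   4   3   4  -3   1   3   1   1  -1   0
    3   0   0   2   3   2   4   3]
 [  2   5   2   2   2   6   3   0   2   2  -1   0   1   0   1   1   3  -1
    2   2   2  -1   2   3   5   3]
 [  3   2   3   2   3   5   1   1   0   0   4   0   2  -1   0   2   3   3
   -1   3   0   1   1   2   2   3]]
```

```bash
python3 -m pendant '[-0.3,-0.8,-0.3,0,0,0,-1, -0.7,-0.8,-0.3,0,0,0,-1, -0.7,-0.8,-0.3,0,0,0,-1, -0.8,-0.8,0,0,0,0,-1, 0,0,0,0,0,1,-1, 0,0,0,0,0,1,-1, 0,0,0,0,0,1,-1, 0,0,0,0,0,1,-1, 0,0,0,0,0,1,-1, 0,0,0,0,0,1,-1, 0,0,0,0,0,1,-1, 0,0,0,0,0,1,-1]' >/dev/null; python3 -m pendant '[0,0,0,0,0,1,-1, 0,0,0,0,0,1,-1, 0,0,0,0,0,1,-1, 0,0,0,0,0,1,-1, 0,0,0,0,0,1,-1, 0,0,0,0,0,1,-1, 0,0,0,0,0,1,-1, 0,0,0,0,0,1,-1, 0,0,0,0,0,0.11,-1]'; python3 - <<'E'
from h import *
for n in('top','side'):
    im=save(n,n+'10.png');print(n,'floor',np.round(proj(n,(488.8,230.6,14)),1),'ball',np.round(proj(n,(488.8,230.6,24)),1),'rimc',np.round(proj(n,(488.8,230.6,62)),1))
    for t in('large_ball_center','mill_jar','small_ball_center','jar_floor','press_pad','pan_well'): print(t,[(round(q['score'],2),np.round(q['location'],1)) for q in pinpoint(n,t)[:3]])
    u,v=np.round(proj(n,(488.8,230.6,40))).astype(int);g=cv2.cvtColor(im,cv2.COLOR_RGB2GRAY)[v-18:v+18,u-18:u+18]
    print('\n'.join(''.join(f'{k//4:3d}' for k in r) for r in g))
E
```

```text
time: 29.45
tool_pos: [398.3, 60.7, 199.8]
tcp_rot: [-3.141, 0.001, 0.437]
contact_force: [-0.5, 0.2, 0.0]
grip_width: 91.5
finger_force: 0.0
top floor [272.6 245.9] ball [272.3 245.1] rimc [270.9 241.8]
large_ball_center [(0.59, array([238.9, 185.5])), (0.36, array([274.5, 250.1])), (0.16, array([274.8, 250.3]))]
mill_jar [(0.96, array([257.6, 332.3])), (0.73, array([271.5, 246.2]))]
small_ball_center [(0.61, array([260.2, 168.2])), (0.59, array([267.6, 203.2]))]
jar_floor [(0.84, array([271.8, 247.9])), (0.84, array([260.1, 330.1])), (0.32, array([274. , 250.9]))]
press_pad [(0.7, array([309.6, 237.2]))]
pan_well [(0.94, array([265. , 202.3]))]
 34 30 33 34 16 22 26 18 27 26 27 26 27 28 28 27 27 27 27 27 27 26 20 17 17 15 15 16 21 21 16 19 21 20 19 19
 32 31 27 26 15 20 28 18 24 27 27 26 27 27 27 27 27 27 27 27 27 26 22 17 17 15 15 16 21 21 19 21 21 20 19 27
 32 31 28 14 14 16 25 20 19 26 27 26 27 28 28 27 27 27 28 27 26 27 26 16 17 15 14 15 21 21 21 21 23 28 21 32
 32 32 31 19 14 14 22 25 19 27 26 26 26 27 27 27 27 27 27 27 27 27 28 18 16 16 14 15 20 22 24 30 31 34 22 31
 32 31 29
[... 7090 characters left out ...]
9 19 19 18 18 17 16 15 13 25 38 42 41 40 39 35
 33 42 45 42 38 37 42 40 36 29 17 18 19 20 20 19 19 20 20 19 19 18 19 19 18 17 16 15 19 36 43 41 41 38 31 29
 39 34 42 44 41 37 35 38 39 31 19 17 19 20 19 19 20 19 19 19 19 19 18 18 17 16 14 21 33 41 42 41 37 29 18 32
 48 39 34 40 42 37 30 34 37 35 30 24 19 18 19 19 20 19 19 20 19 18 18 17 16 19 23 33 41 42 39 34 24 25 29 37
 47 46 39 35 39 45 40 32 37 42 39 35 29 22 19 18 19 19 18 18 17 17 17 17 18 30 38 40 42 39 31 29 29 36 42 41
 47 47 46 39 37 43 47 39 32 38 42 43 36 32 31 23 18 19 20 20 22 23 24 29 33 39 43 42 37 28 25 37 42 41 41 40
 46 46 47 48 38 33 43 46 41 34 37 41 41 41 41 36 34 35 34 34 36 37 37 41 42 42 40 34 24 24 37 41 41 40 41 41
```

The numbers from the top view show a dark round blob about 7 px across on the light jar floor, so the ball is in the jar. Now for the jar.

```bash
python3 -m pendant '[0,0,0,0,0,1,-1, 0,0,0,0,0,0,-1]' >/dev/null; python3 go.py 404.5,217.3,120,0.157 404.5,217.3,39 488.8,230.6,39
```

```text
t 30.35 p [398.524  60.656 200.314] rot [ 3.142 -0.     0.368] F [-0.648 -0.017  0.276] q [-0.04   0.145  1.871 -0.     1.126  1.163] 91.77380078978844
  turn units [ 0.001 -0.001  3.019]
  to [404.5, 217.3, 120.0, 0.157] units [ 1.013 -5.126  2.677] rows 5.126085516039473
  to [404.5, 217.3, 39.0] units [ 0.  -0.   2.7] rows 2.6999999999999997
  to [488.8, 230.6, 39.0] units [2.845 0.001 0.   ] rows 2.844756976715083
```

```bash
python3 -m pendant '[0,0,0,0,0,1,-1, 0,0,0,0,0,1,-1, 0,0,0,0,0,1,-1, 0.17,-0.85,0.45,0,0,0,-1, 0.17,-0.85,0.45,0,0,0,-1, 0.17,-0.85,0.45,0,0,0,-1, 0.17,-0.85,0.45,0,0,0,-1, 0.17,-0.85,0.45,0,0,0,-1, 0.17,-0.87,0.43,0,0,0,-1, 0,0,0.9,0,0,0,-1, 0,0,0.9,0,0,0,-1, 0,0,0.5,0,0,0,-1]' >/dev/null; python3 -m pendant '[0,0,0.4,0,0,0,-1, 0,0,0,0,0,0,-1, 0,0,0,0,0,0,-1]' >/dev/null;python3 go.py 488.8,230.6,39
```

```text
t 31.85 p [404.571 217.183  39.05 ] rot [3.141 0.    0.16 ] F [-0.027  0.227  0.309] q [ 0.326  0.482  1.931 -0.     0.729  1.737] 91.91571470339056
  to [488.8, 230.6, 39.0] units [2.843 0.006 0.001] rows 2.8430271069080644
```

```bash
python3 -m pendant '[0.7,0,0,0,0,0,-1, 0.7,0,0,0,0,0,-1, 0.6,0,0,0,0,0,-1, 0.5,0,0,0,0,0,-1, 0.34,0,0,0,0,0,-1, 0,0,0,0,0,0,-1, 0,0,0,0,0,0,-1]'; python3 -m pendant '[0,0,0,0,0,0,1, 0,0,0,0,0,0,1, 0,0,0,0,0,0,1, 0,0,0,0,0,0,1,0,0,0,0,0,0,1, 0,0,0,0,0,0,1, 0,0,0,0,0,0,1]'; python3 go.py 488.8,230.6,42 404.5,217.3,42 380,150,120 370,0,120 385,-100,120 400,-200,120 400,-200,92
```

```text
time: 32.55
tool_pos: [488.0, 230.5, 39.0]
tcp_rot: [3.141, 0.0, 0.159]
contact_force: [-0.4, 0.8, 0.5]
grip_width: 91.8
finger_force: 0.0
time: 33.25
tool_pos: [488.4, 230.7, 38.9]
tcp_rot: [3.142, 0.0, 0.159]
contact_force: [-0.3, 1.2, 1.4]
grip_width: 59.8
finger_force: 30.0
t 33.25 p [488.365 230.675  38.916] rot [3.142 0.    0.159] F [-0.281  1.19   1.436] q [ 0.299  0.59   1.706 -0.     0.846  1.711] 59.81768094320809
  to [488.8, 230.6, 42.0] units [ 0.014  0.005 -0.103] rows 0.10280287077736504
  to [404.5, 217.3, 42.0] units [-2.845 -0.007  0.001] rows 2.84474818487575
  to [380.0, 150.0, 120.0] units [-1.162  2.086 -2.6  ] rows 2.5996004969815973
  to [370.0, 0.0, 120.0] units [-1.121  4.884  0.001] rows 4.884147450087312
  to [385.0, -100.0, 120.0] units [-0.034  3.37   0.   ] rows 3.370452287570735
  to [400.0, -200.0, 120.0] units [-0.034  3.37   0.   ] rows 3.370452287570735
  to [400.0, -200.0, 92.0] units [ 0.    -0.     0.933] rows 0.9333332981502729
```

```bash
python3 -m pendant '[0,0,-0.1,0,0,0,1, -0.4,0,0,0,0,0,1, -0.6,0,0,0,0,0,1, -0.7,0,0,0,0,0,1, -0.7,0,0,0,0,0,1, -0.44,0,0,0,0,0,1, -0.3,0.5,-0.5,0,0,0,1, -0.3,0.5,-0.7,0,0,0,1, -0.3,0.5,-0.7,0,0,0,1, -0.26,0.59,-0.7,0,0,0,1, 0,0,0,0,0,0,1]'; python3 - <<'E'
from h import *
for n in('top','side'):
  for k in range(3):
    capture(n); q=pinpoint(n,'balance_pan')
    print(n,[(round(r['score'],2),onz(n,r['location'],59).round(1)) for r in q[:2]])
  r=regions_of(n,'balance_pan')
  for q in r[:2]: print('reg',q['score'],q['pixels'].sum(),onz(n,q['location'],59).round(1))
  im=save(n,n+'11.png')
E
python3 go.py 370,0,120 400,-200,120
```

```text
time: 34.35
tool_pos: [380.5, 148.6, 121.8]
tcp_rot: [3.141, -0.003, 0.158]
contact_force: [0.6, 0.1, -4.3]
grip_width: 60.1
finger_force: 30.0
top [(0.72, array([ 405.3, -203.7,   59. ]))]
top [(0.87, array([ 405.1, -198.4,   59. ])), (0.53, array([642.2, 262. ,  59. ]))]
top [(0.57, array([ 404.9, -200.5,   59. ]))]
reg 0.7 3624 [ 379.8 -197.3   59. ]
reg 0.21 1717 [561.3 236.2  59. ]
side []
side []
side []
reg 0.63 231 [ 307.3 -219.1   59. ]
reg 0.27 2879 [522.9 254.5  59. ]
t 35.15 p [379.962 149.762 119.867] rot [3.142 0.    0.159] F [ 0.069  0.171 -3.508] q [ 0.187  0.267  1.978 -0.     0.897  1.599] 60.083714433062596
  to [370.0, 0.0, 120.0] units [-1.118  4.876 -0.004] rows 4.876491076420243
  to [400.0, -200.0, 120.0] units [-0.068  6.741  0.001] rows 6.740902209030895
```

```bash
python3 -m pendant '[-0.1,0.5,0,0,0,0,1, -0.2,0.8,0,0,0,0,1, -0.2,0.9,0,0,0,0,1, -0.2,0.9,0,0,0,0,1, -0.2,0.9,0,0,0,0,1, -0.22,0.88,0,0,0,0,1, 0,0.9,0,0,0,0,1, 0,0.9,0,0,0,0,1, 0,0.9,0,0,0,0,1, 0,0.9,0,0,0,0,1, 0,0.9,0,0,0,0,1, 0,0.9,0,0,0,0,1]'>/dev/null; python3 -m pendant '[0,0.7,0,0,0,0,1, 0,0.5,0,0,0,0,1, 0,0,0,0,0,0,1, 0,0,0,0,0,0,1]'; python3 go.py 402.5,-200.5,120 402.5,-200.5,92
```

```text
time: 36.75
tool_pos: [400.9, -195.1, 119.7]
tcp_rot: [-3.141, 0.001, 0.158]
contact_force: [0.3, 0.2, -4.5]
grip_width: 60.0
finger_force: 30.0
t 36.75 p [ 400.935 -195.131  119.684] rot [-3.141  0.001  0.158] F [ 0.272  0.18  -4.505] q [-0.625  0.328  1.884  0.     0.931  0.787] 59.956611396499476
  to [402.5, -200.5, 120.0] units [ 0.023  0.185 -0.011] rows 0.18495089814694604
  to [402.5, -200.5, 92.0] units [0.001 0.001 0.933] rows 0.9333327182199308
```

```bash
python3 -m pendant '[0.02,0.19,0,0,0,0,1, 0,0,0.4,0,0,0,1, 0,0,0.3,0,0,0,1, 0,0,0.2,0,0,0,1, 0,0,0,0,0,0,1, 0,0,0,0,0,0,1]'; python3 -m pendant '[0,0,0.05,0,0,0,1, 0,0,0,0,0,0,1]'; python3 -m pendant '[0,0,0.03,0,0,0,1, 0,0,0,0,0,0,1]'
```

```text
time: 37.35
tool_pos: [402.9, -201.0, 92.9]
tcp_rot: [-3.142, 0.0, 0.159]
contact_force: [0.6, 0.3, -3.9]
grip_width: 60.2
finger_force: 30.0
time: 37.55
tool_pos: [402.9, -201.2, 91.6]
tcp_rot: [3.141, -0.0, 0.159]
contact_force: [0.6, -0.1, -3.8]
grip_width: 60.1
finger_force: 30.0
time: 37.75
tool_pos: [402.8, -201.2, 90.6]
tcp_rot: [3.141, -0.0, 0.159]
contact_force: [1.2, -0.3, -4.2]
grip_width: 60.0
finger_force: 30.0
```

```bash
python3 -m pendant '[0,0,0.03,0,0,0,1, 0,0,0,0,0,0,1]'; python3 -m pendant '[0,0,0,0,0,0,-0.5, 0,0,0,0,0,0,-1, 0,0,0,0,0,0,-1, 0,0,0,0,0,0,-1, 0,0,0,0,0,0,-1, 0,0,-0.4,0,0,0,-1, 0,0,-0.8,0,0,0,-1, 0,0,-0.9,0,0,0,-1, 0,0,-0.9,0,0,0,-1, 0,0,-0.9,0,0,0,-1, 0,0,0,0,0,0,-1]'
```

```text
time: 37.95
tool_pos: [403.0, -201.3, 89.9]
tcp_rot: [3.141, -0.0, 0.159]
contact_force: [-1.5, 0.3, -0.2]
grip_width: 59.9
finger_force: 30.0
time: 39.05
tool_pos: [404.4, -202.3, 209.9]
tcp_rot: [3.136, -0.005, 0.159]
contact_force: [0.9, 0.5, -1.2]
grip_width: 92.2
finger_force: 0.0
```

```bash
python3 -m pendant '[-0.2,-0.9,0,0,0,0,-1, -0.2,-0.9,0,0,0,0,-1, 0,-0.9,0,0,0,0,-1, 0,-0.9,0,0,0,0,-1, 0,-0.9,0,0,0,0,-1, 0,-0.9,0,0,0,0,-1, 0,-0.9,0,0,0,0,-1, 0,0,0,0,0,0,-1]'; python3 - <<'E'
from h import *
im=save('top','top12.png');n='top'
for t,z in(('large_ball_center',75),('mill_jar',59),('balance_pan',59),('jar_floor',65),('small_ball_center',143),('press_pad',78)): print(t,[(round(q['score'],2),onz(n,q['location'],z).round(1)) for q in pinpoint(n,t)[:3]])
u,v=np.round(proj(n,(403,-201,80))).astype(int);g=cv2.cvtColor(im,cv2.COLOR_RGB2GRAY)[v-26:v+26,u-26:u+26]
print('\n'.join(''.join(f'{k//4:3d}' for k in r) for r in g))
E
```

```text
time: 39.85
tool_pos: [359.8, -14.2, 205.9]
tcp_rot: [-3.14, 0.001, 0.162]
contact_force: [0.8, -0.4, -0.4]
grip_width: 91.7
finger_force: 0.0
large_ball_center [(0.71, array([585.2, 245.8,  75. ])), (0.39, array([ 399.4, -208.7,   75. ])), (0.34, array([554.9, 421.1,  75. ]))]
mill_jar [(0.64, array([274.2, 254.2,  59. ])), (0.63, array([ 401.9, -209. ,   59. ])), (0.16, array([592.8, 251.4,  59. ]))]
balance_pan [(0.95, array([ 405.3, -204.4,   59. ])), (0.35, array([ 398.3, -201.9,   59. ]))]
jar_floor [(0.86, array([275.2, 255.9,  65. ])), (0.6, array([ 386.8, -200.9,   65. ]))]
small_ball_center [(0.43, array([644.8, 249.3, 143. ]))]
press_pad [(0.64, array([496.5, 140.2,  78. ])), (0.16, array([629.2, 304.7,  78. ]))]
 20 15 11 18 18 22 22 22 21 21 21 21 21 16 13 23 31 31 31 32 31 32 32 31 32 31 31 31 31 32 31 31 32 31 31 31 31 31 31 31 31 31 31 31 32 31 31 31 31 31 31 31
 20 14 12 18 19 22 22 21 22 21 22 21 21 16 11 21 31 31 31 31 32 31 32 32 31 31 32 32 32 31 31 31 31 31 32 31 31 31 31 31 31 31 31 31 31 31 31 31 31 31 31 31
 20 13 11 15 20 23 22 22 22 22 22 21 21 15 10 20 31 
[... 7097 characters left out ...]
 38 38 38 38 38 38 38 38 38 37 37 38 38 38 38 37 38 38 37 33 29 29 29 29
 20 18 17 21 32 37 38 37 38 38 37 38 38 37 38 38 38 38 38 38 38 37 38 38 37 38 37 38 38 38 38 37 37 38 38 38 38 38 37 38 38 38 38 37 37 37 37 33 29 29 29 29
 20 18 17 24 37 37 37 37 37 38 37 37 38 37 38 37 38 38 38 37 38 38 38 38 37 37 38 38 38 38 37 38 37 37 38 37 37 38 38 38 37 38 38 38 38 38 36 32 29 28 29 29
 19 19 18 25 36 37 36 36 36 37 37 37 37 37 37 37 37 37 37 38 38 38 38 37 38 37 38 38 38 38 37 38 38 38 38 38 38 38 38 38 37 38 37 38 37 37 37 31 30 29 29 29
 19 18 18 26 36 36 36 36 36 36 36 36 36 36 36 35 36 37 36 36 36 36 37 37 36 37 37 37 37 37 37 37 38 38 38 38 37 38 38 37 38 38 38 38 38 37 36 31 30 31 30 29
```

The jar stands on the plate about 5 mm off centre, against a 15 mm tolerance, with the ball inside and the arm clear. I'm handing in.

```bash
python3 -c "
from plant import close_job
print(close_job())"
```

```text
the job is handed in; nothing more can be done
None
```

The job is handed in at about 40 s. The jar stands on the balance plate about 5 mm off centre with the large ball in it; the small ball is still in the wheel and the pan appears back at rest. No verdict came back on hand-in, so this is from my last camera check.

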